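# Tall chopping board from the rack to the washing-up tub

## Robot

A 7-joint arm with a two-finger parallel gripper is mounted at the origin on the work surface. World frame = base frame: x ahead of the robot, y to its left, z up, the work surface at z = 0. Lengths are in mm, angles in rad, forces in N, time in s.
With the tool pointing down it reaches from about 400 to 925 mm from the base axis. Payload 5.6 kg.
Tool frame: the origin (TCP) lies midway between the tips of the shut fingers; the grasp point (between the pads) lies bot.grip_point_offset behind it (bot.grip_point_offset is the distance from the TCP to the grasp point, in mm); z points along the fingers, y is the direction in which the jaws open and shut (so a half turn about z gives the same grasp; the last joint's range is limited). The gripper opens to 85 mm and grips with 20 to 120 N. Pads are 22 mm wide; open, the fingers measure 114 mm over their backs; the gripper's body (76 mm by 85 mm) begins 54 mm behind the grasp point. The pads swing forward as they close: fully open they stand 13 mm farther back than shut.
Start: joints at [1.207, 0.468, -0.012, 1.603, 0.006, 1.071, -0.056], TCP at [204.921, -616.86, 231.29] pointing down, gripper open.
Joint ranges: [-2.53, 2.53], [-0.31, 2.02], [-1.57, 1.55], [0.28, 2.44], [-1.29, 4.43], [0.15, 1.84], [-2.92, 2.92]. Speed limits (rad/s): [2.57, 2.57, 3.14, 3.14, 3.14, 3.14, 3.14].

## Interface

Orientations are given as a 3x3 rotation matrix whose columns are the frame's x, y, z axes.
In Python, from bench import bot, eyes gives the robot as it stands.
- The arm moves only by the tool drive_tool, never from a script. Its argument "commands" is a list of rows, each an object with "translation": the shift along the tool's x, y, z in m, a list of three; "delta_rot": the turn, a rotation vector about the tool's x, y, z in degrees, a list of three; "gripper": the opening, from 0 (shut) to 1 (fully open). In form: [{"translation": [tx, ty, tz], "delta_rot": [rx, ry, rz], "gripper": gripper}, ...]. A call has 1 to 8 rows; each row shifts and turns the pose as measured when the row begins, along the tool's axes as they then stand; what a row does not reach is not made up. A row lasts 1/10 s, in which the tool goes at most 50 mm and 8.59 degrees, less where a joint would pass 70% of its speed; a pose out of reach is approached as far as the arm can. A call with a gripper value outside its range is refused whole. The fingers move at their own pace and stop on an object; "newtons" is the grip in N (left out, the last holds). Time passes only in rows, so rows that do not move let the fingers close. It gives the time, the measured TCP pose, the force and the opening at its end, in the units of the state.
- bot.get_state(): the state, without advancing time (a new reading comes with each control period).
- eyes.snapshot(name): name is "scene" or "top" or "wrist"; returns a dict with "pixels" (400x640x3 uint8, blue, green, red), "fx", "fy", "cx", "cy" (pixels), "rvec" (rotation vector, rad) and "tvec" (3), from world to camera coordinates, as OpenCV has them. Camera axes: x right, y down, z forward; pixel columns grow to the right and rows downward; lengths in mm; the calibration is good to about 2 mm. A picture is of the moment at which its call begins. There is no depth.
- bot.job_done(): hands the job in, once; it reports no verdict.
The state is a dict: "t": time; "q": joint angles; "qd": joint speeds; "joint_efforts": joint torques, N m; "eef_pos": TCP position; "tcp_rot": TCP orientation; "force": force on the tool from outside, world axes, zero at the start; "moment": the same for the moment, N m; "grip_width": finger opening in mm.
Only numpy, scipy, OpenCV 4.12 (cv2) and the standard library are available. Lean on these libraries where they do the work, as an engineer would, in place of code of your own. Each camera call takes 0.05 s, during which the arm holds its last target.

## Task

Take the tallest chopping board out of the board rack by sliding it straight up out of its slot by its top edge, and put it in the empty washing-up tub: lower it until its lower edge is at the bottom of the tub before you let go. It may then stand, lean or lie inside the tub. Leave the other two boards in their slots.

Things in the scene. Friction and masses are not known exactly. Their poses are not given: they have to be found in the camera images.
- tall_board: The board to move: tallest of three plain light-wood chopping boards standing on edge in a rack, 150 mm wide, 190 tall, 12 thick, 0.19 to 0.31 kg. Origin at its centre: x along its width, y through its thickness, z up to its top edge (95 mm above the origin). Its lower edge stands 12 mm, its top edge 202 mm above the worktop; risen 50 mm it is clear of its slot. Which slot it is in varies.
- wide_board: Another board of the same wood in the rack, to be left: 230 mm wide, 130 tall, 12 thick, top edge 142 mm above the worktop. Origin at its centre, axes as the tall board's. The fixed steel rack has a 150 x 204 mm base plate 12 mm thick and four parallel slots along the boards' x, 50 mm apart, one empty; each slot is 15 mm wide between 6 mm fins that end 62 mm above the worktop.
- small_board: Third board of the same wood in the rack, to be left: 150 mm wide, 110 mm tall, 12 mm thick, top edge 122 mm above the worktop. Origin at its centre, axes as the tall board's.
- tub: Empty dark grey plastic washing-up tub, open at the top, fixed on the worktop to the left or right of the rack: outside 310 mm along its x, 240 mm along its y, 90 mm high, walls and floor 5 mm thick. Origin at the centre of its underside, z up. Between tub and rack stands a loose glass jar, 85 mm high.
Mind the look-alikes: they are no part of the job. What is shaped like the tall_board but turquoise or yellow is not meant.

How it is judged:
By the outcome, as a careful person would: the job done as asked, in the order asked, and still so for the second after the job is handed in, with the robot touching nothing.
It also fails if it takes over 45 s, if anything falls off the work surface, if the arm or the gripper's body presses on something with over 40 N, if the wrist force passes 120 N, or if a joint passes its speed limit or range.

## Working session

There is one attempt and no reset: what is moved stays moved. The work goes in short steps, Python scripts to look and compute and a tool call to move; the robot and the scene stay as the last step left them, time stands still between calls to the robot, and variables do not carry over. Pictures are saved under pics/ and viewed, and the job is handed in when it is done.

Besides the shell and the picture viewer there is one more tool, called after "Request:" by a JSON object that holds its "method" and its "body". drive_tool: Moves the arm, as the interface text tells. Its arguments: {"type":"object","properties":{"commands":{"type":"array"},"newtons":{"type":"number"}},"required":["commands"]}

```bash
mkdir -p pics
python3 - <<'E'
from bench import bot, eyes
import cv2, json, numpy as np, pickle
for n in ("scene","top","wrist"):
    s=eyes.snapshot(n); cv2.imwrite(f"pics/{n}0.png",np.array(s["pixels"])); pickle.dump(s,open(f"{n}0.pkl","wb"))
    print(n,s["fx"],s["cx"],s["cy"],np.ravel(s["rvec"]),np.ravel(s["tvec"]))
st=bot.get_state(); print(st, bot.grip_point_offset)
E
```

```text
scene 471.52440537416936 317.03870733503436 201.17819396079616 [ 1.69042618  2.02314104 -0.69777843] [  33.84846251 -285.31979551 1602.14299211]
top 378.84365134552223 318.0018490014851 190.7319997673882 [ 2.06196048 -2.16215011  0.23987764] [ 61.9435203  455.76182516 823.360842  ]
wrist 290.4810113557028 322.71060161991585 203.68941013392921 [-2.33077085  1.67916973  0.27079251] [-649.37833384  -40.96613111  378.92710861]
{'t': 0.15, 'q': array([ 1.20700472,  0.46824239, -0.01158102,  1.60341285,  0.00600292,
        1.07140808, -0.05627362]), 'qd': array([-0.00018927, -0.00237286,  0.001411  , -0.00197448, -0.00208272,
        0.00083549, -0.00024759]), 'joint_efforts': array([ 1.02841761e-03, -5.32794499e+01,  2.16957356e-02, -2.51553923e+01,
        1.14298015e-02,  5.58456435e-03,  1.58905618e-05]), 'eef_pos': array([ 204.74639034, -616.45188885,  230.51302274]), 'tcp_rot': array([[ 9.49003968e-01,  3.15263620e-01, -5.65016526e-04],
       [ 3.15264103e-01, -9.49003056e-01,  1.32095031e-03],
       [-1.19754833e-04, -1.43171652e-03, -9.99998968e-01]]), 'force': array([ 0.60839426,  0.56290712, -0.74665476]), 'moment': array([-0.09127631,  0.02363349, -0.06672633]), 'grip_width': 85.40156232096528} 18.700000000000003
```

View pics/scene0.png

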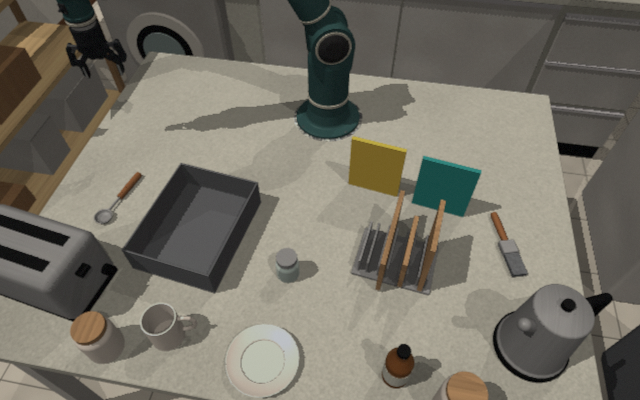

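View pics/top0.png

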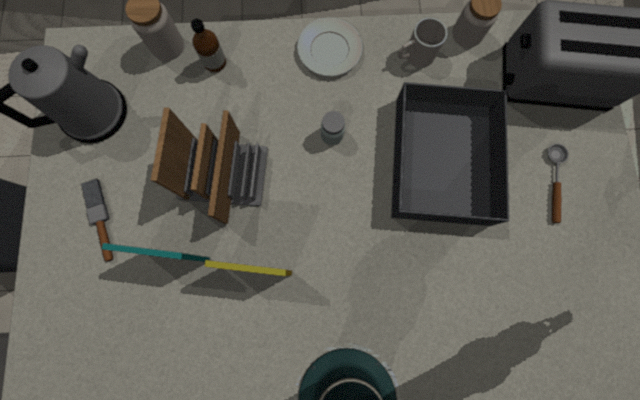

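View pics/wrist0.png

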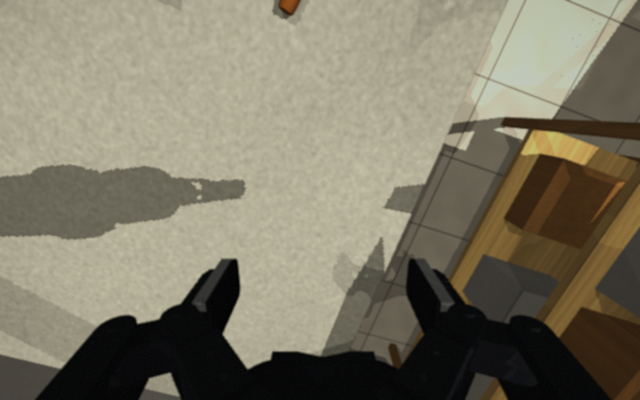

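The scene view shows the robot at the top, the dark tub at about (195,225), the jar at (287,265) and the rack at (400,250). The rack holds three wood boards with top edges near (398,225), (412,245) and (437,240). The yellow board (377,167) and the turquoise one (445,187) stand free and are look-alikes. In the top view the wood boards are near (172,150), (203,160) and (225,165). I'll enlarge the rack in both views.

Run:
```python
import cv2,numpy as np
a=cv2.imread("pics/top0.png")[90:240,130:290]; b=cv2.imread("pics/scene0.png")[180:310,340:470]
a=cv2.resize(a,None,fx=5,fy=5,interpolation=cv2.INTER_CUBIC)[:600]
cv2.imwrite("pics/top_c.png",cv2.resize(cv2.imread("pics/top0.png")[95:235,140:280],(600,600),interpolation=cv2.INTER_CUBIC)); cv2.imwrite("pics/scene_c.png",cv2.resize(b,(600,600),interpolation=cv2.INTER_CUBIC))
```

```text
(no output)
```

View pics/top_c.png

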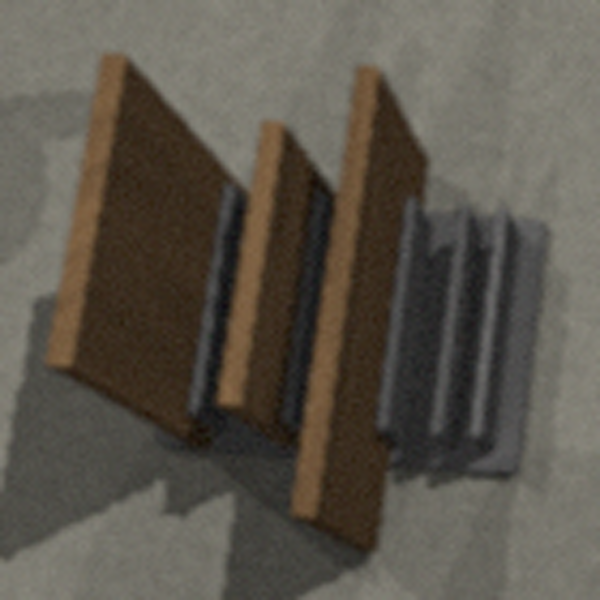

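View pics/scene_c.png

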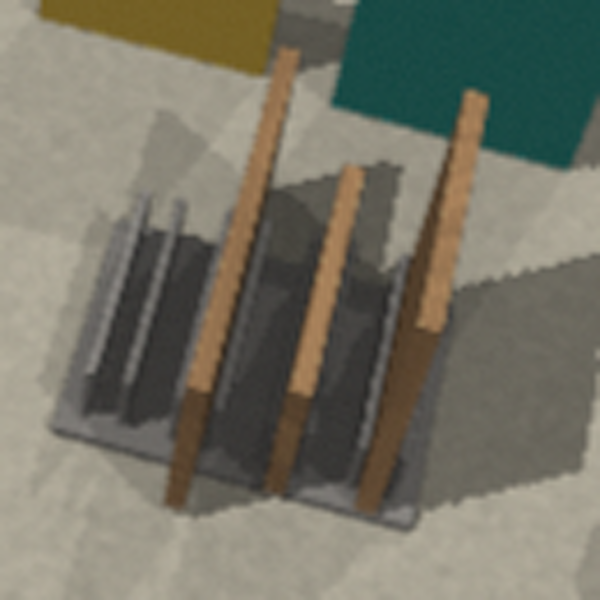

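```bash
cat > h.py <<'E'
import cv2,numpy as np,pickle
def ray(s,uv,z):
    R,_=cv2.Rodrigues(np.array(s["rvec"],float)); t=np.ravel(s["tvec"])
    d=R.T@np.array([(uv[0]-s["cx"])/s["fx"],(uv[1]-s["cy"])/s["fy"],1.]); c=-R.T@t
    return c+d*(z-c[2])/d[2]
def proj(s,P):
    K=np.array([[s["fx"],0,s["cx"]],[0,s["fy"],s["cy"]],[0,0,1.]])
    return cv2.projectPoints(np.array(P,float).reshape(-1,3),np.array(s["rvec"],float),np.array(s["tvec"],float),K,None)[0].reshape(-1,2)
E
python3 - <<'E'
from h import *
for n,roi,thr in (("top",(90,150,235,285),95),("scene",(185,345,310,460),130)):
    s=pickle.load(open(n+"0.pkl","rb")); im=np.array(s["pixels"]).astype(np.int16)
    m=((im[:,:,2]-im[:,:,0]>40)&(im[:,:,2]>thr)).astype(np.uint8)
    M=np.zeros_like(m); a,b,c,d=roi; M[a:c,b:d]=m[a:c,b:d]
    k,l,st,ce=cv2.connectedComponentsWithStats(M)
    for i in range(1,k):
        if st[i,4]<40: continue
        ys,xs=np.nonzero(l==i); r=cv2.minAreaRect(np.c_[xs,ys].astype(np.float32)); bp=cv2.boxPoints(r)
        o=np.argsort(bp[:,1]); e1=bp[o[:2]].mean(0); e2=bp[o[2:]].mean(0)
        print(n,st[i],"ends",e1,e2, "rect",r[1])
        for z in (202,142,122):
            A,B=ray(s,e1,z),ray(s,e2,z); print("  z",z,A[:2].round(),B[:2].round(),"len",round(np.linalg.norm(A-B)),"mid",((A+B)/2)[:2].round(1))
E
```

```text
top [151 108  18  72 387] ends [166.58104 107.73987] [153.43483 179.44638] rect (5.672130107879639, 72.90162658691406)
  z 202 [607. 334.] [461. 354.] len 147 mid [534.1 343.9]
  z 142 [636. 358.] [478. 379.] len 159 mid [556.5 368.7]
  z 122 [645. 366.] [483. 388.] len 164 mid [564. 377.]
top [209 111  19 104 466] ends [225.73633 110.80925] [210.13452 214.17125] rect (4.757429599761963, 104.53285217285156)
  z 202 [595. 217.] [390. 245.] len 207 mid [492.3 231.4]
  z 142 [623. 231.] [400. 262.] len 225 mid [511.2 246.6]
  z 122 [632. 236.] [403. 267.] len 231 mid [517.5 251.7]
top [191 124  15  65 327] ends [203.28595 123.73337] [193.23483 188.34766] rect (5.445619583129883, 65.391357421875)
  z 202 [570. 261.] [440. 278.] len 130 mid [505.1 269.5]
  z 142 [595. 279.] [455. 297.] len 142 mid [525.1 288. ]
  z 122 [604. 285.] [460. 304.] len 145 mid [531.7 294.2]
scene [381 191  24  74 317] ends [402.5534  190.59494] [382.1454  263.48068] rect (4.776301383972168, 75.68897247314453)
  z 202 [447. 259.] [658. 230.] len 213 mid [552.6 244.4]
  z 142 [397. 264.] [622. 233.] len 228 mid [509.4 248.2]
  z 122 [380. 265.] [610. 234.] len 233 mid [495.  249.4]
scene [431 200  14  52 256] ends [442.7418  200.14265] [432.99857 250.80742] rect (5.3632659912109375, 51.593109130859375)
  z 202 [460. 355.] [607. 337.] len 148 mid [533.1 346.2]
  z 142 [410. 367.] [567. 347.] len 158 mid [488.5 356.8]
  z 122 [394. 370.] [554. 350.] len 162 mid [473.7 360.3]
scene [403 216  16  50 231] ends [416.47687 215.87277] [404.60925 264.6617 ] rect (4.910860538482666, 50.21158218383789)
  z 202 [517. 296.] [653. 278.] len 137 mid [585. 287.]
  z 142 [472. 303.] [616. 284.] len 146 mid [543.9 293.6]
  z 122 [456. 306.] [604. 286.] len 149 mid [530.3 295.8]
```

The wood boards fit the sizes given:

| Board | Top-view pixel | Edge height | Edge length | Centre |
|---|---|---|---|---|
| Tall | (160,143) | 202 | 147/148 | (533.6,345) in both views |
| Small | (198,156) | 122 | 145/149 | (531,295) |
| Wide | (218,162) | 142 | 225/228 | (510,247) |

Each pitch is about 50 mm, as stated. So the tall board is the leftmost wood one in the top view, and the turquoise and yellow boards are decoys. Next I'll measure the tub and the obstacles.

Run:
```python
from h import *
im=cv2.imread("pics/top0.png")
cv2.imwrite("pics/tub_c.png",cv2.resize(im[70:240,310:530],(776,600),interpolation=cv2.INTER_CUBIC))
s=pickle.load(open("top0.pkl","rb"))
hsv=cv2.cvtColor(im,cv2.COLOR_BGR2HSV)
for nm,lo,hi in (("turq",(75,100,40),(100,255,255)),("yel",(20,120,60),(35,255,255))):
    m=cv2.inRange(hsv,lo,hi); m[330:]=0
    ys,xs=np.nonzero(m); r=cv2.boxPoints(cv2.minAreaRect(np.c_[xs,ys].astype(np.float32)))
    print(nm,[ray(s,p,190)[:2].round() for p in r])
```

```text
turq [array([336., 448.]), array([347., 448.]), array([313., 251.]), array([302., 253.])]
yel [array([444., 390.]), array([520., 310.]), array([276.,  98.]), array([210., 178.])]
```

View pics/tub_c.png

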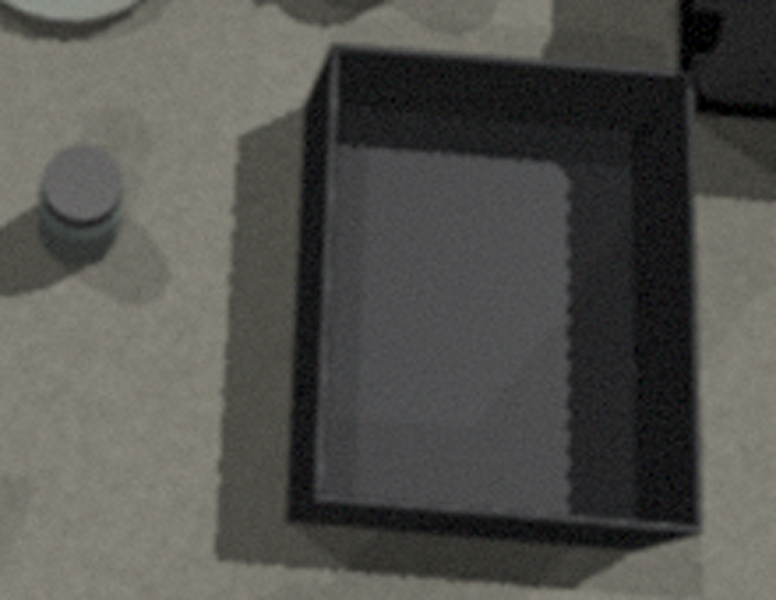

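Run:
```python
from h import *
s=pickle.load(open("top0.pkl","rb"))
k=220/776
P=[ray(s,(310+u*k,70+v*170/600),90)[:2] for u,v in ((335,48),(692,80),(700,530),(316,503))]
P=np.array(P);print(P.round()); print([np.linalg.norm(P[i]-P[(i+1)%4]).round() for i in range(4)],P.mean(0))
B=[ray(s,(310+u*k,70+v*170/600),0)[:2] for u,v in ((290,522),)];print("base BL",B)
print("camera",ray(s,(0,0),1e-9)*0 + (-cv2.Rodrigues(np.array(s['rvec']))[0].T@np.ravel(s['tvec'])))
print("jar",ray(s,(310+82*k,70+185*.2833),85))
s2=pickle.load(open("scene0.pkl","rb"))
P3=np.c_[P,np.full(4,90)]
im=cv2.imread("pics/scene0.png")
for p in proj(s2,P3): cv2.circle(im,tuple(int(v) for v in p),2,(0,0,255),-1)
cv2.imwrite("pics/tubchk.png",cv2.resize(im[140:310,110:280],(600,600)))
```

```text
[[ 696. -175.]
 [ 663. -409.]
 [ 365. -367.]
 [ 393. -133.]]
[np.float64(236.0), np.float64(300.0), np.float64(235.0), np.float64(306.0)] [ 529.06075541 -271.00059229]
base BL [array([ 393.88065934, -135.3082449 ])]
camera [272.15562064  54.20468687 901.3723355 ]
jar [609.18131368  -1.84822463  85.        ]
```

View pics/tubchk.png

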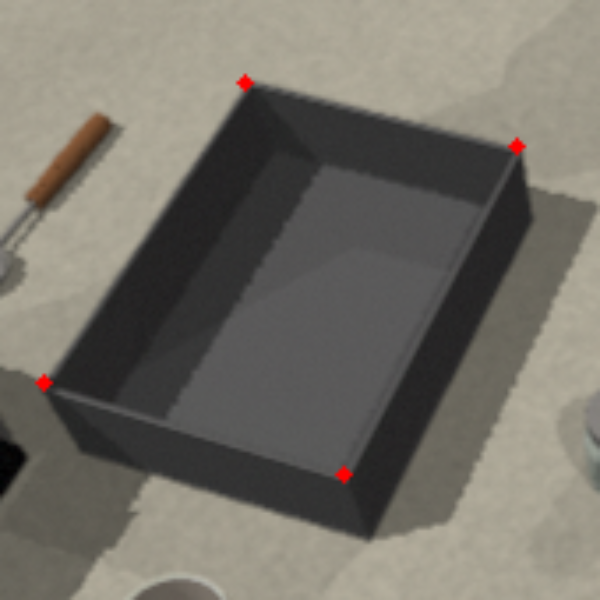

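```bash
cat > plan.py <<'E'
import sys,numpy as np
from scipy.spatial.transform import Rotation as Ro
from bench import bot
# usage: plan(target xyz, tilt deg toward +n, nrows)
PSI=np.deg2rad(-7.7)
n=np.array([-np.sin(PSI),np.cos(PSI),0]); bx=np.array([np.cos(PSI),np.sin(PSI),0])
def Rt(tilt=0):
    up=np.cos(np.deg2rad(tilt))*np.array([0,0,1.])+np.sin(np.deg2rad(tilt))*n
    z=-up; x=bx; y=np.cross(z,x); return np.c_[x,y,z]
def plan(p,tilt=0,rows=None):
    st=bot.get_state(); R=st["tcp_rot"]; d=np.array(p)-st["eef_pos"]
    rv=np.rad2deg(Ro.from_matrix(R.T@Rt(tilt)).as_rotvec()); N=rows or int(np.ceil(max(np.linalg.norm(d)/45,np.linalg.norm(rv)/8)))
    print("t",round(st["t"],2),"pos",st["eef_pos"].round(1),"F",st["force"].round(1),"w",round(st["grip_width"],1),"j7",st["q"].round(2))
    print("tool y vs n",(R[:,1]@n).round(4),"N",N,"dist",np.linalg.norm(d).round(1))
    for i in range(N):
        Ri=R@Ro.from_rotvec(np.deg2rad(rv)*i/N).as_matrix()
        print((Ri.T@d/N/1000).round(4).tolist(),(rv/N).round(2).tolist())
E
python3 -c "
from plan import *
plan([480,-350,340],0,8)"
```

```text
t 0.15 pos [ 204.7 -616.5  230.5] F [ 0.6  0.6 -0.7] w 85.4 j7 [ 1.21  0.47 -0.01  1.6   0.01  1.07 -0.06]
tool y vs n -0.8982 N 8 dist 398.4
[0.0432, -0.0208, -0.0137] [-0.01, 0.0, 3.26]
[0.0419, -0.0232, -0.0137] [-0.01, 0.0, 3.26]
[0.0405, -0.0255, -0.0137] [-0.01, 0.0, 3.26]
[0.039, -0.0278, -0.0137] [-0.01, 0.0, 3.26]
[0.0374, -0.03, -0.0137] [-0.01, 0.0, 3.26]
[0.0356, -0.032, -0.0137] [-0.01, 0.0, 3.26]
[0.0337, -0.034, -0.0137] [-0.01, 0.0, 3.26]
[0.0317, -0.0359, -0.0137] [-0.01, 0.0, 3.26]
```

Request:
{"method": "drive_tool", "body": {"commands": [{"translation": [0.043, -0.021, -0.014], "delta_rot": [0, 0, 3.3], "gripper": 1}, {"translation": [0.042, -0.023, -0.014], "delta_rot": [0, 0, 3.3], "gripper": 1}, {"translation": [0.04, -0.025, -0.014], "delta_rot": [0, 0, 3.3], "gripper": 1}, {"translation": [0.039, -0.028, -0.014], "delta_rot": [0, 0, 3.3], "gripper": 1}, {"translation": [0.037, -0.03, -0.014], "delta_rot": [0, 0, 3.3], "gripper": 1}, {"translation": [0.036, -0.032, -0.014], "delta_rot": [0, 0, 3.3], "gripper": 1}, {"translation": [0.034, -0.034, -0.014], "delta_rot": [0, 0, 3.3], "gripper": 1}, {"translation": [0.032, -0.036, -0.014], "delta_rot": [0, 0, 3.3], "gripper": 1}]}}

```text
t: 0.95
eef_pos: [479.2, -355.7, 338.2]
tcp_rot: [[0.984, -0.176, -0.009], [-0.176, -0.984, 0.006], [-0.01, -0.004, -1.0]]
force: [0.8, 0.2, 0.1]
grip_width: 85.2
```

```bash
python3 -c "
from plan import *
plan([540,0,340],0,8)"
```

```text
t 0.95 pos [ 479.2 -355.7  338.2] F [0.8 0.2 0.1] w 85.2 j7 [ 0.64  0.3  -0.08  1.6   0.02  1.25 -1.19]
tool y vs n -0.9991 N 8 dist 360.8
[-0.0003, -0.0451, -0.0] [-0.03, 0.07, -0.3]
[-0.0001, -0.0451, -0.0001] [-0.03, 0.07, -0.3]
[0.0001, -0.0451, -0.0001] [-0.03, 0.07, -0.3]
[0.0004, -0.0451, -0.0001] [-0.03, 0.07, -0.3]
[0.0006, -0.0451, -0.0001] [-0.03, 0.07, -0.3]
[0.0009, -0.0451, -0.0002] [-0.03, 0.07, -0.3]
[0.0011, -0.0451, -0.0002] [-0.03, 0.07, -0.3]
[0.0013, -0.0451, -0.0002] [-0.03, 0.07, -0.3]
```

Request:
{"method": "drive_tool", "body": {"commands": [{"translation": [0, -0.045, 0], "delta_rot": [0, 0.1, -0.3], "gripper": 1}, {"translation": [0, -0.045, 0], "delta_rot": [0, 0.1, -0.3], "gripper": 1}, {"translation": [0, -0.045, 0], "delta_rot": [0, 0.1, -0.3], "gripper": 1}, {"translation": [0, -0.045, 0], "delta_rot": [0, 0.1, -0.3], "gripper": 1}, {"translation": [0, -0.045, 0], "delta_rot": [0, 0.1, -0.3], "gripper": 1}, {"translation": [0.001, -0.045, 0], "delta_rot": [0, 0, -0.3], "gripper": 1}, {"translation": [0.001, -0.045, 0], "delta_rot": [0, 0, -0.3], "gripper": 1}, {"translation": [0.001, -0.045, 0], "delta_rot": [0, 0, -0.3], "gripper": 1}]}}

```text
t: 1.75
eef_pos: [542.6, 14.0, 340.1]
tcp_rot: [[0.991, -0.132, 0.003], [-0.132, -0.991, 0.003], [0.003, -0.003, -1.0]]
force: [2.0, -0.1, -0.3]
grip_width: 85.5
```

```bash
python3 -c "
from plan import *
plan([533.6,345,290],0,8)"
```

```text
t 1.75 pos [542.6  14.  340.1] F [ 2.  -0.1 -0.3] w 85.5 j7 [ 0.18  0.21 -0.32  1.72  0.07  1.22 -1.85]
tool y vs n -1.0 N 8 dist 334.9
[-0.0066, -0.0408, 0.0064] [-0.02, -0.02, 0.01]
[-0.0066, -0.0408, 0.0064] [-0.02, -0.02, 0.01]
[-0.0066, -0.0408, 0.0063] [-0.02, -0.02, 0.01]
[-0.0066, -0.0409, 0.0063] [-0.02, -0.02, 0.01]
[-0.0066, -0.0409, 0.0063] [-0.02, -0.02, 0.01]
[-0.0066, -0.0409, 0.0063] [-0.02, -0.02, 0.01]
[-0.0066, -0.0409, 0.0063] [-0.02, -0.02, 0.01]
[-0.0066, -0.0409, 0.0063] [-0.02, -0.02, 0.01]
```

Request:
{"method": "drive_tool", "body": {"commands": [{"translation": [-0.007, -0.044, 0.005], "delta_rot": [0, 0, 0], "gripper": 1}, {"translation": [-0.007, -0.044, 0.005], "delta_rot": [0, 0, 0], "gripper": 1}, {"translation": [-0.007, -0.044, 0.005], "delta_rot": [0, 0, 0], "gripper": 1}, {"translation": [-0.007, -0.044, 0.005], "delta_rot": [0, 0, 0], "gripper": 1}, {"translation": [-0.007, -0.044, 0.005], "delta_rot": [0, 0, 0], "gripper": 1}, {"translation": [-0.007, -0.044, 0.005], "delta_rot": [0, 0, 0], "gripper": 1}, {"translation": [-0.007, -0.035, 0.005], "delta_rot": [0, 0, 0], "gripper": 1}, {"translation": [-0.004, -0.02, 0.003], "delta_rot": [0, 0, 0], "gripper": 1}]}}

```text
t: 2.55
eef_pos: [529.1, 353.6, 300.3]
tcp_rot: [[0.992, -0.129, 0.002], [-0.129, -0.992, 0.003], [0.001, -0.003, -1.0]]
force: [0.2, -0.8, -0.9]
grip_width: 85.2
```

```bash
python3 -c "
from plan import *
plan([533.6,345,260],0,2)
from bench import eyes
import cv2
cv2.imwrite('pics/w1.png',eyes.snapshot('wrist')['pixels'])"
```

```text
t 2.55 pos [529.1 353.6 300.3] F [ 0.2 -0.8 -0.9] w 85.2 j7 [-0.31  0.43 -0.45  1.54  0.19  1.21 -2.5 ]
tool y vs n -1.0 N 2 dist 41.4
[0.0028, 0.004, 0.0201] [-0.1, -0.04, 0.15]
[0.0028, 0.004, 0.0201] [-0.1, -0.04, 0.15]
```

View pics/w1.png

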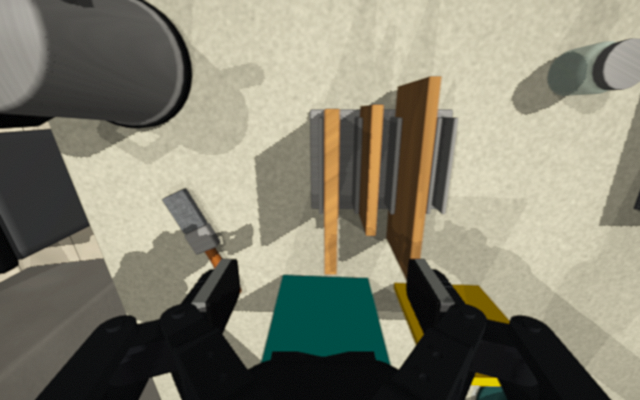

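The wrist view shows the tall board's top edge from (331,108) to (331,275). To its right are the small board (372,170), the wide board (428,170) and the empty slot, with the turquoise and yellow decoys below. I'll check the position from this view.

Run:
```python
from h import *
from plan import *
from bench import eyes
s=eyes.snapshot("wrist"); im=s["pixels"]; cv2.imwrite("pics/w2.png",im)
i=im.astype(np.int16); m=((i[:,:,2]-i[:,:,0]>60)&(i[:,:,2]>150)).astype(np.uint8); M=m*0; M[95:285,322:345]=m[95:285,322:345]
ys,xs=np.nonzero(M); print(xs.min(),xs.max(),ys.min(),ys.max())
A,B=ray(s,(xs[ys<ys.min()+4].mean(),ys.min()-.5),202),ray(s,(xs[ys>ys.max()-4].mean(),ys.max()+.5),202)
print(A.round(1),B.round(1),np.linalg.norm(A-B),(A+B)/2,np.rad2deg(np.arctan2(*(A-B)[[1,0]])))
hs=cv2.cvtColor(im,cv2.COLOR_BGR2HSV); t=cv2.inRange(hs,(75,100,40),(100,255,255)); ys,xs=np.nonzero(t[260:300]); print(xs.min(),xs.max(),ys.min()+260)
print("turq",ray(s,(325,ys.min()+260),190))
plan([533.6,345,220],0,3)
```

```text
329 344 106 272
[607.8 335.5 202. ] [460.5 354.4 202. ] 148.49577788737406 [534.18764783 344.92297165 202.        ] -7.307022632429943
279 376 274
turq [452.63275001 364.29466221 190.        ]
t 2.65 pos [528.3 354.2 299.9] F [-0.   0.5 -0.5] w 85.3 j7 [-0.31  0.43 -0.45  1.54  0.19  1.21 -2.49]
tool y vs n -1.0 N 3 dist 80.6
[0.0021, 0.0029, 0.0266] [-0.07, -0.0, 0.15]
[0.0021, 0.0029, 0.0266] [-0.07, -0.0, 0.15]
[0.0022, 0.0029, 0.0266] [-0.07, -0.0, 0.15]
```

The third view agrees at (534.2,344.9), 148 mm long. Now I'll align and go down.

Request:
{"method": "drive_tool", "body": {"commands": [{"translation": [0.003, 0.005, 0.02], "delta_rot": [0, 0, 0.4], "gripper": 1}, {"translation": [0.003, 0.004, 0.02], "delta_rot": [0, 0, 0], "gripper": 1}, {"translation": [0, 0, 0.015], "delta_rot": [0, 0, 0], "gripper": 1}, {"translation": [0, 0, 0], "delta_rot": [0, 0, 0], "gripper": 1}]}}

```text
t: 3.05
eef_pos: [534.3, 341.8, 242.9]
tcp_rot: [[0.991, -0.135, 0.002], [-0.135, -0.991, 0.002], [0.001, -0.002, -1.0]]
force: [-0.8, -0.9, -0.5]
grip_width: 85.1
```

```bash
python3 -c "
from plan import *
plan([534,345,163],0,4)"
```

```text
t 3.05 pos [534.3 341.8 242.9] F [-0.8 -0.9 -0.5] w 85.1 j7 [-0.3   0.47 -0.44  1.61  0.22  1.1  -2.5 ]
tool y vs n -1.0 N 4 dist 80.0
[-0.0002, -0.0008, 0.02] [-0.02, -0.02, -0.02]
[-0.0002, -0.0008, 0.02] [-0.02, -0.02, -0.02]
[-0.0002, -0.0008, 0.02] [-0.02, -0.02, -0.02]
[-0.0002, -0.0008, 0.02] [-0.02, -0.02, -0.02]
```

Request:
{"method": "drive_tool", "body": {"commands": [{"translation": [0, -0.001, 0.02], "delta_rot": [0, 0, 0], "gripper": 1}, {"translation": [0, -0.001, 0.02], "delta_rot": [0, 0, 0], "gripper": 1}, {"translation": [0, -0.001, 0.02], "delta_rot": [0, 0, 0], "gripper": 1}, {"translation": [0, 0, 0.018], "delta_rot": [0, 0, 0], "gripper": 1}, {"translation": [0, 0, 0], "delta_rot": [0, 0, 0], "gripper": 1}]}}

```text
t: 3.55
eef_pos: [538.3, 343.5, 167.0]
tcp_rot: [[0.99, -0.14, 0.007], [-0.14, -0.99, 0.003], [0.007, -0.004, -1.0]]
force: [0.4, 0.0, -0.2]
grip_width: 85.0
```

```bash
python3 -c "
from plan import *
plan([534,345,163],0,1)"
```

```text
t 3.55 pos [538.3 343.5 167. ] F [ 0.4  0.  -0.2] w 85.0 j7 [-0.32  0.55 -0.41  1.67  0.26  0.96 -2.54]
tool y vs n -1.0 N 1 dist 6.0
[-0.0045, -0.0009, 0.004] [-0.26, -0.4, -0.33]
```

Request:
{"method": "drive_tool", "body": {"commands": [{"translation": [-0.004, -0.001, 0.004], "delta_rot": [-0.2, -0.4, -0.3], "gripper": 1}, {"translation": [0, 0, 0], "delta_rot": [0, 0, 0], "gripper": 0.4}, {"translation": [0, 0, 0], "delta_rot": [0, 0, 0], "gripper": 0.25}, {"translation": [0, 0, 0], "delta_rot": [0, 0, 0], "gripper": 0.25}, {"translation": [0, 0, 0], "delta_rot": [0, 0, 0], "gripper": 0.25}], "newtons": 60}}

```text
t: 4.05
eef_pos: [536.5, 346.4, 167.9]
tcp_rot: [[0.991, -0.135, 0.005], [-0.135, -0.991, 0.004], [0.005, -0.005, -1.0]]
force: [0.1, 0.4, -0.5]
grip_width: 28.1
```

```bash
python3 -c "
from plan import *
plan([534,345,163],0,1)
from bench import eyes
import cv2
cv2.imwrite('pics/w3.png',eyes.snapshot('wrist')['pixels'])"
```

```text
t 4.05 pos [536.5 346.4 167.9] F [ 0.1  0.4 -0.5] w 28.1 j7 [-0.32  0.55 -0.42  1.67  0.26  0.96 -2.54]
tool y vs n -1.0 N 1 dist 5.6
[-0.0023, 0.0017, 0.0048] [-0.29, -0.27, -0.06]
```

View pics/w3.png

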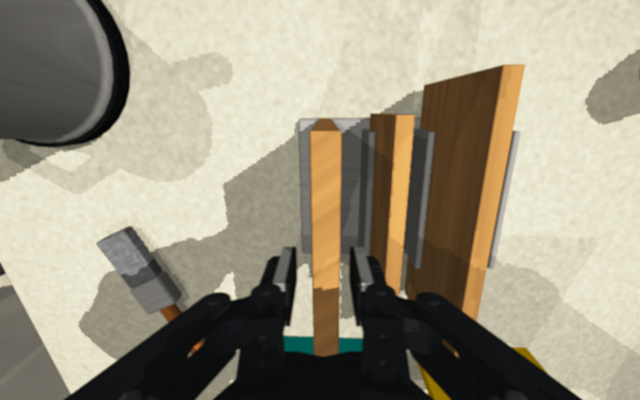

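The tall board's top edge at (326,200) lies between the half-closed fingers at (285,280) and (362,280), with similar gaps on both sides. I'll nudge slightly and close.

Request:
{"method": "drive_tool", "body": {"commands": [{"translation": [-0.002, 0.001, 0.004], "delta_rot": [-0.3, -0.3, 0], "gripper": 0.25}, {"translation": [0, 0, 0], "delta_rot": [0, 0, 0], "gripper": 0.0}, {"translation": [0, 0, 0], "delta_rot": [0, 0, 0], "gripper": 0.0}, {"translation": [0, 0, 0], "delta_rot": [0, 0, 0], "gripper": 0.0}, {"translation": [0, 0, 0], "delta_rot": [0, 0, 0], "gripper": 0.0}], "newtons": 60}}

```text
t: 4.6
eef_pos: [534.4, 345.6, 163.9]
tcp_rot: [[0.991, -0.135, -0.0], [-0.135, -0.991, -0.0], [-0.0, 0.0, -1.0]]
force: [0.5, 0.3, 0.4]
grip_width: 11.4
```

```bash
python3 -c "
from plan import *
plan([534,345,215],0,2)"
```

```text
t 4.6 pos [534.4 345.6 163.9] F [0.5 0.3 0.4] w 11.4 j7 [-0.33  0.56 -0.41  1.67  0.26  0.97 -2.54]
tool y vs n -1.0 N 2 dist 51.1
[-0.0001, 0.0004, -0.0255] [0.01, 0.01, -0.03]
[-0.0001, 0.0003, -0.0255] [0.01, 0.01, -0.03]
```

Gripped at 11.4 mm with almost no side force. The lower edge is at TCP minus 152. Now the straight lift.

Request:
{"method": "drive_tool", "body": {"commands": [{"translation": [0, 0, -0.01], "delta_rot": [0, 0, 0], "gripper": 0}, {"translation": [0, 0, -0.015], "delta_rot": [0, 0, 0], "gripper": 0}, {"translation": [0, 0, -0.015], "delta_rot": [0, 0, 0], "gripper": 0}, {"translation": [0, 0, -0.015], "delta_rot": [0, 0, 0], "gripper": 0}]}}

```text
t: 5.0
eef_pos: [532.9, 344.9, 220.2]
tcp_rot: [[0.991, -0.135, -0.005], [-0.135, -0.991, -0.003], [-0.005, 0.004, -1.0]]
force: [0.1, 0.6, -2.7]
grip_width: 11.4
```

```bash
python3 -c "
from plan import *
plan([534,345,350],0,5)"
```

```text
t 5.0 pos [532.9 344.9 220.2] F [ 0.1  0.6 -2.7] w 11.4 j7 [-0.31  0.5  -0.43  1.63  0.23  1.07 -2.52]
tool y vs n -1.0 N 5 dist 129.8
[0.0001, 0.0, -0.026] [0.04, 0.06, -0.01]
[0.0001, 0.0, -0.026] [0.04, 0.06, -0.01]
[0.0001, -0.0, -0.026] [0.04, 0.06, -0.01]
[0.0002, -0.0, -0.026] [0.04, 0.06, -0.01]
[0.0002, -0.0, -0.026] [0.04, 0.06, -0.01]
```

Request:
{"method": "drive_tool", "body": {"commands": [{"translation": [0, 0, -0.025], "delta_rot": [0, 0.1, 0], "gripper": 0}, {"translation": [0, 0, -0.025], "delta_rot": [0, 0.1, 0], "gripper": 0}, {"translation": [0, 0, -0.03], "delta_rot": [0, 0.1, 0], "gripper": 0}, {"translation": [0, 0, -0.03], "delta_rot": [0, 0, 0], "gripper": 0}, {"translation": [0, 0, -0.02], "delta_rot": [0, 0, 0], "gripper": 0}, {"translation": [0, 0, 0], "delta_rot": [0, 0, 0], "gripper": 0}]}}

```text
t: 5.6
eef_pos: [533.2, 345.5, 366.6]
tcp_rot: [[0.991, -0.134, 0.009], [-0.134, -0.991, 0.001], [0.009, -0.002, -1.0]]
force: [0.6, 0.3, -1.8]
grip_width: 11.2
```

```bash
python3 -c "
from plan import *
plan([540,60,350],0,8)
from bench import eyes
import cv2
cv2.imwrite('pics/s2.png',eyes.snapshot('scene')['pixels'])"
```

```text
t 5.6 pos [533.2 345.5 366.6] F [ 0.6  0.3 -1.8] w 11.2 j7 [-0.3   0.39 -0.45  1.46  0.18  1.33 -2.47]
tool y vs n -1.0 N 8 dist 286.1
[0.0056, 0.0353, 0.002] [-0.02, -0.06, -0.0]
[0.0056, 0.0353, 0.002] [-0.02, -0.06, -0.0]
[0.0056, 0.0353, 0.002] [-0.02, -0.06, -0.0]
[0.0056, 0.0353, 0.0021] [-0.02, -0.06, -0.0]
[0.0056, 0.0353, 0.0021] [-0.02, -0.06, -0.0]
[0.0056, 0.0353, 0.0021] [-0.02, -0.06, -0.0]
[0.0056, 0.0353, 0.0021] [-0.02, -0.06, -0.0]
[0.0056, 0.0353, 0.0021] [-0.02, -0.06, -0.0]
```

View pics/s2.png

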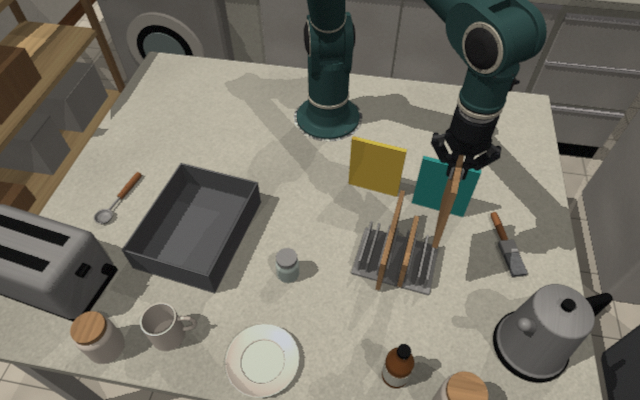

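The board is clear of the slot, and the other two are still in place at (390,245) and (410,250). Moving across at this height, with the lower edge at about 214.

Request:
{"method": "drive_tool", "body": {"commands": [{"translation": [0.003, 0.02, 0.001], "delta_rot": [0, -0.1, 0], "gripper": 0}, {"translation": [0.006, 0.036, 0.001], "delta_rot": [0, -0.1, 0], "gripper": 0}, {"translation": [0.006, 0.038, 0.001], "delta_rot": [0, -0.1, 0], "gripper": 0}, {"translation": [0.006, 0.038, 0.001], "delta_rot": [0, -0.1, 0], "gripper": 0}, {"translation": [0.006, 0.038, 0.001], "delta_rot": [0, -0.1, 0], "gripper": 0}, {"translation": [0.006, 0.038, 0.001], "delta_rot": [0, 0, 0], "gripper": 0}, {"translation": [0.006, 0.038, 0.001], "delta_rot": [0, 0, 0], "gripper": 0}, {"translation": [0.006, 0.038, 0.001], "delta_rot": [0, 0, 0], "gripper": 0}]}}

```text
t: 6.45
eef_pos: [532.8, 52.4, 345.9]
tcp_rot: [[0.993, -0.121, -0.019], [-0.121, -0.993, -0.0], [-0.019, 0.003, -1.0]]
force: [0.8, 0.7, -2.1]
grip_width: 11.5
```

```bash
python3 -c "
from plan import *
plan([540,-190,350],0,7)"
```

```text
t 6.45 pos [532.8  52.4 345.9] F [ 0.8  0.7 -2.1] w 11.5 j7 [ 0.14  0.21 -0.35  1.71  0.07  1.25 -1.92]
tool y vs n -0.9999 N 7 dist 242.6
[0.0052, 0.0343, -0.0006] [0.02, 0.15, 0.11]
[0.0053, 0.0342, -0.0006] [0.02, 0.15, 0.11]
[0.0053, 0.0342, -0.0006] [0.02, 0.15, 0.11]
[0.0054, 0.0342, -0.0006] [0.02, 0.15, 0.11]
[0.0055, 0.0342, -0.0006] [0.02, 0.15, 0.11]
[0.0055, 0.0342, -0.0006] [0.02, 0.15, 0.11]
[0.0056, 0.0342, -0.0006] [0.02, 0.15, 0.11]
```

Request:
{"method": "drive_tool", "body": {"commands": [{"translation": [0.005, 0.034, -0.001], "delta_rot": [0, 0.1, 0.1], "gripper": 0}, {"translation": [0.005, 0.036, -0.001], "delta_rot": [0, 0.1, 0.1], "gripper": 0}, {"translation": [0.005, 0.036, -0.001], "delta_rot": [0, 0.1, 0.1], "gripper": 0}, {"translation": [0.005, 0.036, -0.001], "delta_rot": [0, 0.1, 0.1], "gripper": 0}, {"translation": [0.005, 0.036, -0.001], "delta_rot": [0, 0.1, 0.1], "gripper": 0}, {"translation": [0.005, 0.034, -0.001], "delta_rot": [0, 0.1, 0.1], "gripper": 0}, {"translation": [0.004, 0.02, -0.001], "delta_rot": [0, 0.1, 0.1], "gripper": 0}, {"translation": [0, 0, 0], "delta_rot": [0, 0, 0], "gripper": 0}]}}

```text
t: 7.25
eef_pos: [527.5, -199.4, 341.8]
tcp_rot: [[0.989, -0.144, -0.027], [-0.144, -0.99, -0.002], [-0.026, 0.006, -1.0]]
force: [-0.7, 0.0, -2.8]
grip_width: 11.5
```

```bash
python3 -c "
from plan import *
plan([542,-175,300],12,4)"
```

```text
t 7.25 pos [ 527.5 -199.4  341.8] F [-0.7  0.  -2.8] w 11.5 j7 [ 0.44  0.25 -0.18  1.66  0.06  1.26 -1.46]
tool y vs n -0.9999 N 4 dist 50.5
[0.003, -0.0066, 0.0103] [-2.91, 0.39, -0.11]
[0.0029, -0.0071, 0.01] [-2.91, 0.39, -0.11]
[0.0029, -0.0076, 0.0096] [-2.91, 0.39, -0.11]
[0.0028, -0.0081, 0.0093] [-2.91, 0.39, -0.11]
```

Request:
{"method": "drive_tool", "body": {"commands": [{"translation": [0.003, -0.007, 0.01], "delta_rot": [-2.9, 0.4, -0.1], "gripper": 0}, {"translation": [0.003, -0.007, 0.01], "delta_rot": [-2.9, 0.4, -0.1], "gripper": 0}, {"translation": [0.003, -0.008, 0.01], "delta_rot": [-2.9, 0.4, -0.1], "gripper": 0}, {"translation": [0.003, -0.008, 0.009], "delta_rot": [-2.9, 0.4, -0.1], "gripper": 0}, {"translation": [0, 0, 0], "delta_rot": [0, 0, 0], "gripper": 0}]}}

```text
t: 7.75
eef_pos: [539.3, -170.3, 293.3]
tcp_rot: [[0.991, -0.13, -0.035], [-0.134, -0.969, -0.207], [-0.008, 0.21, -0.978]]
force: [-0.2, 0.5, -2.4]
grip_width: 11.4
```

Run:
```python
from h import *
from plan import *
from bench import eyes
plan([542,-175,180],12,5)
st=bot.get_state()
R=st["tcp_rot"]; e=st["eef_pos"]+R[:,2]*152
C=np.array([529,-271,0]); print("edge",e.round(1),"n off",((e-C)@n).round(1),"x off",((e-C)@bx).round(1))
s=eyes.snapshot("scene"); cv2.imwrite("pics/s3.png",s["pixels"])
```

```text
t 7.75 pos [ 539.3 -170.3  293.3] F [-0.2  0.5 -2.4] w 11.4 j7 [ 0.29  0.28 -0.19  1.76  0.29  1.15 -1.72]
tool y vs n -0.9777 N 5 dist 113.4
[0.0008, -0.0039, 0.0223] [0.02, 0.09, 0.01]
[0.0008, -0.0039, 0.0223] [0.02, 0.09, 0.01]
[0.0008, -0.0039, 0.0223] [0.02, 0.09, 0.01]
[0.0007, -0.0039, 0.0223] [0.02, 0.09, 0.01]
[0.0007, -0.0039, 0.0223] [0.02, 0.09, 0.01]
edge [ 533.9 -201.8  144.7] n off 69.3 x off -4.4
```

View pics/s3.png

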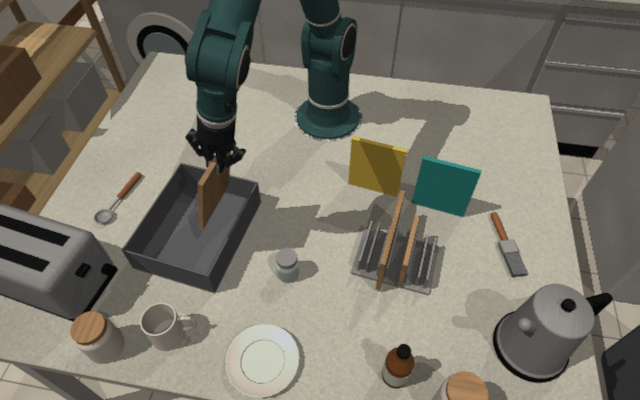

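The board is above the tub, tilted 12° toward its left wall, with the lower edge at (534,-202,145) inside the walls. Lowering.

Request:
{"method": "drive_tool", "body": {"commands": [{"translation": [0, -0.005, 0.022], "delta_rot": [0, 0.1, 0], "gripper": 0}, {"translation": [0, -0.006, 0.027], "delta_rot": [0, 0.1, 0], "gripper": 0}, {"translation": [0, -0.006, 0.027], "delta_rot": [0, 0.1, 0], "gripper": 0}, {"translation": [0, -0.005, 0.022], "delta_rot": [0, 0.1, 0], "gripper": 0}, {"translation": [0, -0.002, 0.01], "delta_rot": [0, 0, 0], "gripper": 0}, {"translation": [0, 0, 0], "delta_rot": [0, 0, 0], "gripper": 0}]}}

```text
t: 8.4
eef_pos: [539.7, -174.4, 184.1]
tcp_rot: [[0.99, -0.139, -0.024], [-0.141, -0.969, -0.205], [0.005, 0.206, -0.978]]
force: [-0.2, 0.1, -2.0]
grip_width: 11.4
```

Run:
```python
from plan import *
st=bot.get_state()
R=st["tcp_rot"]; e=st["eef_pos"]+R[:,2]*152
C=np.array([529,-271,0]); print("edge",e.round(1),"n off",((e-C)@n).round(1),"x off",((e-C)@bx).round(1)); print(st["force"],R.T@[0,0,-1])
```

```text
edge [ 536.1 -205.6   35.3] n off 65.8 x off -1.7
[-0.22319051  0.05823845 -2.04915156] [-0.00530222 -0.2063926   0.9784549 ]
```

Request:
{"method": "drive_tool", "body": {"commands": [{"translation": [0, -0.002, 0.01], "delta_rot": [0, 0, 0], "gripper": 0}, {"translation": [0, -0.002, 0.008], "delta_rot": [0, 0, 0], "gripper": 0}, {"translation": [0, -0.001, 0.004], "delta_rot": [0, 0, 0], "gripper": 0}, {"translation": [0, 0, 0], "delta_rot": [0, 0, 0], "gripper": 0}]}}

```text
t: 8.8
eef_pos: [541.9, -175.4, 163.1]
tcp_rot: [[0.99, -0.142, -0.019], [-0.143, -0.968, -0.206], [0.011, 0.206, -0.978]]
force: [0.2, 0.9, -0.9]
grip_width: 11.4
```

Request:
{"method": "drive_tool", "body": {"commands": [{"translation": [0, -0.001, 0.004], "delta_rot": [0, -0.3, 0], "gripper": 0}, {"translation": [0, 0, 0], "delta_rot": [0, 0, 0], "gripper": 0}]}}

```text
t: 9.0
eef_pos: [542.5, -175.2, 159.3]
tcp_rot: [[0.99, -0.142, -0.023], [-0.144, -0.968, -0.205], [0.006, 0.206, -0.978]]
force: [-0.6, -0.2, -2.2]
grip_width: 11.3
```

Request:
{"method": "drive_tool", "body": {"commands": [{"translation": [0, 0, 0.003], "delta_rot": [0, -0.3, 0], "gripper": 0}, {"translation": [0, 0, 0], "delta_rot": [0, 0, 0], "gripper": 0}]}}

```text
t: 9.2
eef_pos: [542.8, -175.8, 156.6]
tcp_rot: [[0.99, -0.142, -0.028], [-0.144, -0.968, -0.205], [0.002, 0.206, -0.978]]
force: [-0.9, -0.3, -2.6]
grip_width: 11.5
```

Request:
{"method": "drive_tool", "body": {"commands": [{"translation": [0, 0, 0.002], "delta_rot": [0, 0, 0], "gripper": 0}, {"translation": [0, 0, 0], "delta_rot": [0, 0, 0], "gripper": 0}]}}

```text
t: 9.4
eef_pos: [543.2, -176.1, 154.9]
tcp_rot: [[0.99, -0.142, -0.027], [-0.144, -0.968, -0.205], [0.003, 0.206, -0.978]]
force: [-0.7, -0.3, -2.2]
grip_width: 11.1
```

Request:
{"method": "drive_tool", "body": {"commands": [{"translation": [0, 0, 0.002], "delta_rot": [0, 0, 0], "gripper": 0}, {"translation": [0, 0, 0], "delta_rot": [0, 0, 0], "gripper": 0}]}}

```text
t: 9.6
eef_pos: [544.0, -176.1, 155.1]
tcp_rot: [[0.99, -0.142, -0.026], [-0.144, -0.968, -0.205], [0.004, 0.207, -0.978]]
force: [-1.5, -0.7, -2.2]
grip_width: 11.4
```

Request:
{"method": "drive_tool", "body": {"commands": [{"translation": [0, 0, 0.004], "delta_rot": [0, 0, 0], "gripper": 0}, {"translation": [0, 0, 0], "delta_rot": [0, 0, 0], "gripper": 0}]}}

```text
t: 9.8
eef_pos: [546.2, -176.3, 155.4]
tcp_rot: [[0.99, -0.142, -0.02], [-0.143, -0.968, -0.207], [0.01, 0.207, -0.978]]
force: [0.2, 0.6, -2.6]
grip_width: 11.2
```

Run:
```python
from plan import *
from bench import eyes
import cv2
st=bot.get_state()
R=st["tcp_rot"]; e=st["eef_pos"]+R[:,2]*152
C=np.array([529,-271,0]); print("edge",e.round(1),"n off",((e-C)@n).round(1)); print(st["force"],st["moment"])
im=eyes.snapshot("scene")["pixels"]; cv2.imwrite("pics/s4.png",cv2.resize(im[110:310,100:300],(600,600),interpolation=cv2.INTER_CUBIC))
```

```text
edge [ 543.1 -207.7    6.7] n off 64.7
[ 0.17768235  0.60535827 -2.6241616 ] [ 0.34327036 -0.04949682 -0.01853467]
```

View pics/s4.png

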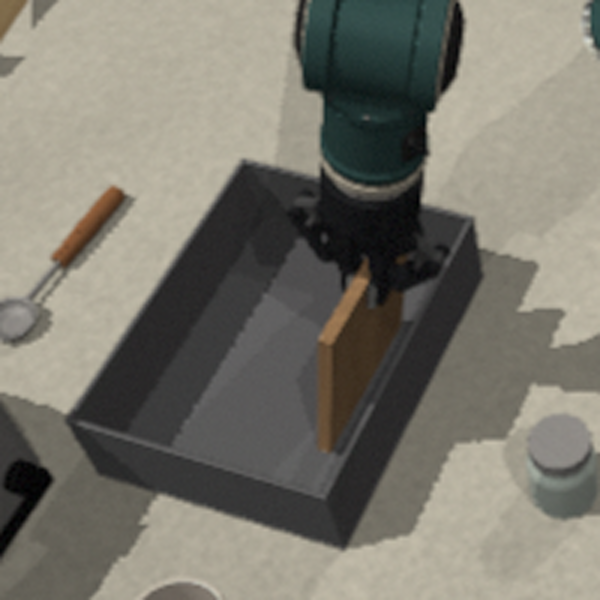

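The board is in the tub with its lower edge near the floor (320,450 in the crop), but z has stopped without a contact force showing. I'll check the joint limits and the edge height by vision.

Run:
```python
from plan import *
from h import *
from bench import eyes
st=bot.get_state(); print(st["q"].round(3),st["joint_efforts"].round(2))
s=eyes.snapshot("scene"); R=st["tcp_rot"]; p=st["eef_pos"]
im=s["pixels"].copy(); cv2.imwrite("pics/s5.png",im)
# predicted lower-edge far (+x) end, -n / +n corners, top corner
mid=np.array([-0.9,0,0])
up=-R[:,2]; bxx=R[:,0]; ny=-R[:,1]
ctr=p  # tcp
for nm,a,b,c in (("low -n",75,-6,-152),("low +n",75,6,-152),("top -n",75,-6,38),("top +n",75,6,38)):
    P=p+bxx*a+ny*b+up*c; print(nm,P.round(1),proj(s,P).round(1))
c=im[170:270,190:260]; c=cv2.resize(c,None,fx=6,fy=6,interpolation=cv2.INTER_CUBIC); cv2.imwrite("pics/s5c.png",c)
```

```text
[ 0.267  0.433 -0.16   1.879  0.367  0.863 -1.837] [  0.21 -47.72  -1.15 -21.25   0.66   0.36  -0.  ]
low -n [ 616.8 -224.2    8.6] [[204.8 260.8]]
low +n [ 618.5 -212.6    6.1] [[208.9 262.5]]
top -n [ 620.5 -185.   194.5] [[204.9 223.7]]
top +n [ 622.2 -173.4  192. ] [[209.7 225.7]]
```

View pics/s5c.png

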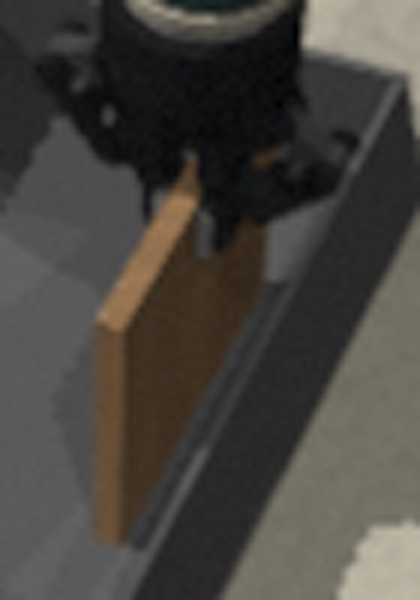

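Request:
{"method": "drive_tool", "body": {"commands": [{"translation": [0, -0.002, 0.008], "delta_rot": [0, 0, 0], "gripper": 0}]}}

```text
t: 10.0
eef_pos: [549.0, -175.9, 153.5]
tcp_rot: [[0.99, -0.142, -0.016], [-0.143, -0.967, -0.21], [0.015, 0.21, -0.978]]
force: [-14.0, 15.9, 77.5]
grip_width: 11.2
```

Run:
```python
from plan import *
st=bot.get_state(); R=st["tcp_rot"]
print(st["eef_pos"],st["force"],st["moment"],st["q"].round(3),st["joint_efforts"].round(2)); print("edge",(st["eef_pos"]+R[:,2]*152).round(1),R.round(3))
```

```text
[ 548.9600536  -175.85593351  153.53150669] [-13.96987303  15.88477543  77.50303508] [-0.84709639  4.21773315 -0.88756394] [ 0.264  0.437 -0.16   1.878  0.373  0.857 -1.845] [ 5.41 -4.15  4.61 -7.13  0.57 -7.14  0.09]
edge [ 546.6 -207.7    4.9] [[ 0.99  -0.142 -0.016]
 [-0.143 -0.967 -0.21 ]
 [ 0.015  0.21  -0.978]]
```

Firm contact with the tub floor (77 N, under the 120 N limit) at computed edge height 4.9, and the floor is at 5. I'll relax the push and level before releasing.

Request:
{"method": "drive_tool", "body": {"commands": [{"translation": [0, 0, 0], "delta_rot": [0, 0.5, 0], "gripper": 0}, {"translation": [0, 0, 0], "delta_rot": [0, 0, 0], "gripper": 0}]}}

```text
t: 10.2
eef_pos: [550.5, -175.3, 156.1]
tcp_rot: [[0.99, -0.142, -0.002], [-0.139, -0.967, -0.212], [0.028, 0.21, -0.977]]
force: [0.1, -0.1, -2.6]
grip_width: 11.8
```

Run:
```python
from plan import *
st=bot.get_state(); R=st["tcp_rot"]
print(st["eef_pos"],st["force"]); print("edge",(st["eef_pos"]+R[:,2]*152).round(1),R.round(3))
```

```text
[ 550.54891819 -175.32547305  156.13966439] [ 0.14871904 -0.05322114 -2.63697658]
edge [ 550.2 -207.6    7.6] [[ 0.99  -0.142 -0.002]
 [-0.139 -0.967 -0.212]
 [ 0.028  0.21  -0.977]]
```

Request:
{"method": "drive_tool", "body": {"commands": [{"translation": [-0.002, 0, 0], "delta_rot": [0, -1.6, 0], "gripper": 0}, {"translation": [0, 0, 0], "delta_rot": [0, 0, 0], "gripper": 0}]}}

```text
t: 10.4
eef_pos: [547.3, -175.2, 154.9]
tcp_rot: [[0.989, -0.142, -0.033], [-0.146, -0.967, -0.208], [-0.003, 0.21, -0.978]]
force: [-2.8, 2.2, 6.4]
grip_width: 11.2
```

Request:
{"method": "drive_tool", "body": {"commands": [{"translation": [0, -0.001, 0.003], "delta_rot": [0, 0, 0], "gripper": 0}]}}

```text
t: 10.5
eef_pos: [547.6, -174.7, 154.4]
tcp_rot: [[0.989, -0.143, -0.034], [-0.147, -0.967, -0.209], [-0.003, 0.211, -0.977]]
force: [-15.0, 8.9, 44.9]
grip_width: 11.4
```

Level and seated on the floor. Release.

Request:
{"method": "drive_tool", "body": {"commands": [{"translation": [0, 0, 0], "delta_rot": [0, 0, 0], "gripper": 0.2}, {"translation": [0, 0, 0], "delta_rot": [0, 0, 0], "gripper": 0.4}, {"translation": [0, 0, 0], "delta_rot": [0, 0, 0], "gripper": 0.6}, {"translation": [0, 0, 0], "delta_rot": [0, 0, 0], "gripper": 0.8}, {"translation": [0, 0, 0], "delta_rot": [0, 0, 0], "gripper": 1}, {"translation": [0, 0, 0], "delta_rot": [0, 0, 0], "gripper": 1}]}}

```text
t: 11.1
eef_pos: [546.7, -175.3, 152.1]
tcp_rot: [[0.989, -0.143, -0.035], [-0.147, -0.967, -0.209], [-0.004, 0.211, -0.977]]
force: [-0.2, 0.3, -0.8]
grip_width: 85.1
```

Run:
```python
from plan import *
from bench import eyes
import cv2
im=eyes.snapshot("scene")["pixels"]; cv2.imwrite("pics/s6.png",cv2.resize(im[110:310,100:300],(600,600),interpolation=cv2.INTER_CUBIC))
cv2.imwrite("pics/w6.png",eyes.snapshot("wrist")["pixels"])
st=bot.get_state();print(st["force"],st["grip_width"],st["eef_pos"])
```

```text
[-0.73241376 -0.01480138  0.51917978] 85.3355500581375 [ 546.72180007 -175.29237374  152.21588875]
```

View pics/s6.png

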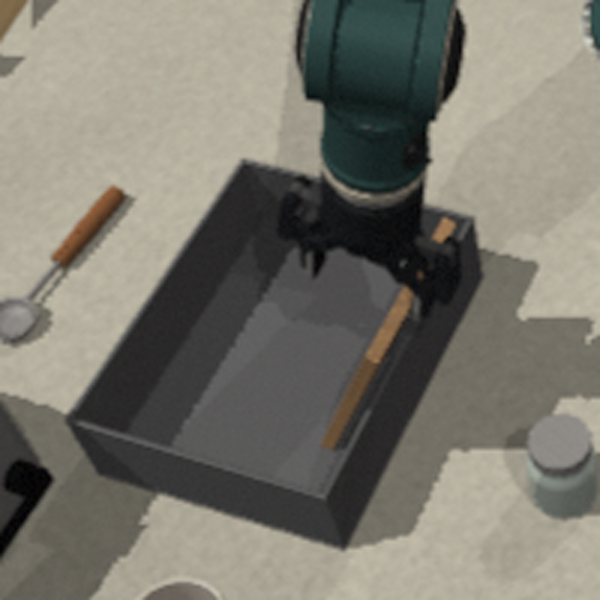

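View pics/w6.png

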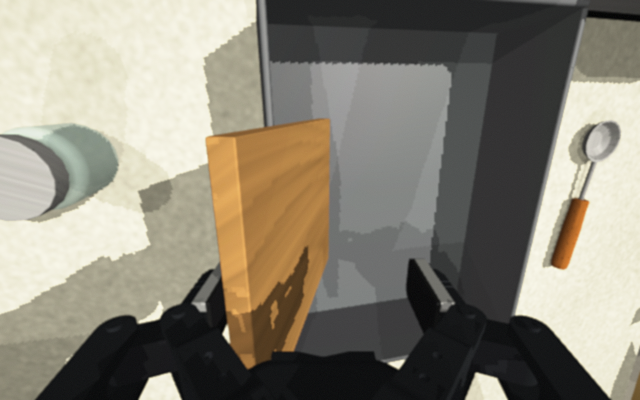

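The board's lower edge is on the floor and it leans toward the left wall, but probably rests partly on the outer finger at (210,290) in the wrist view. I'll ease the finger outward so it settles on the rim, then retreat along the slope.

Request:
{"method": "drive_tool", "body": {"commands": [{"translation": [0, -0.006, 0], "delta_rot": [0, 0, 0], "gripper": 1}, {"translation": [0, -0.008, 0], "delta_rot": [0, 0, 0], "gripper": 1}, {"translation": [0, -0.01, 0], "delta_rot": [0, 0, 0], "gripper": 1}, {"translation": [0, -0.008, 0], "delta_rot": [0, 0, 0], "gripper": 1}, {"translation": [0, 0, 0], "delta_rot": [0, 0, 0], "gripper": 1}]}}

```text
t: 11.7
eef_pos: [551.9, -140.7, 144.8]
tcp_rot: [[0.989, -0.142, -0.034], [-0.146, -0.967, -0.208], [-0.004, 0.211, -0.978]]
force: [-0.6, -0.1, 1.3]
grip_width: 85.3
```

Run:
```python
from plan import *
from bench import eyes
import cv2
im=eyes.snapshot("scene")["pixels"]; cv2.imwrite("pics/s7.png",cv2.resize(im[110:310,100:300],(600,600),interpolation=cv2.INTER_CUBIC))
cv2.imwrite("pics/w7.png",eyes.snapshot("wrist")["pixels"])
st=bot.get_state();print(st["force"],st["grip_width"],st["eef_pos"])
```

```text
[-0.39778004  0.01400828  0.09071054] 85.38013418096507 [ 551.75905746 -142.18903431  145.03540325]
```

View pics/s7.png

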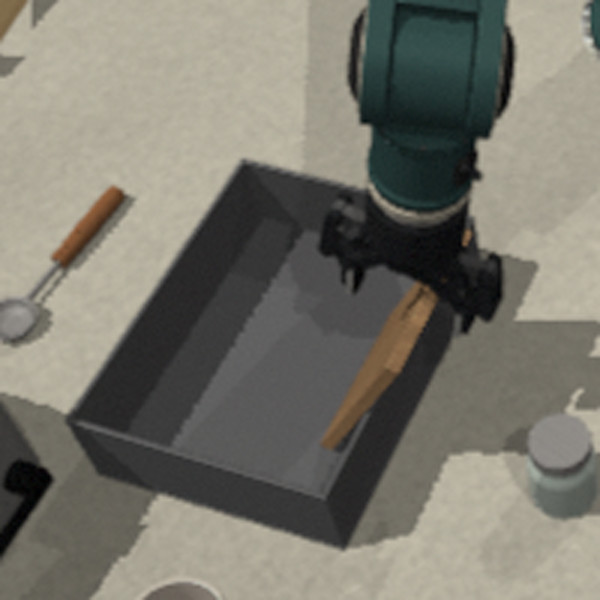

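View pics/w7.png

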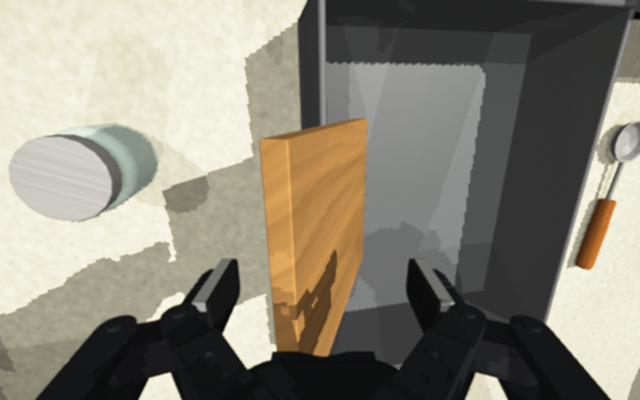

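The board now leans on the tub wall with clear gaps to both fingers at (228,285) and (420,285). Retreating along its slope.

Request:
{"method": "drive_tool", "body": {"commands": [{"translation": [0, -0.005, -0.015], "delta_rot": [0, 0, 0], "gripper": 1}, {"translation": [0, -0.006, -0.02], "delta_rot": [0, 0, 0], "gripper": 1}, {"translation": [0, -0.006, -0.02], "delta_rot": [0, 0, 0], "gripper": 1}, {"translation": [0, -0.006, -0.025], "delta_rot": [0, 0, 0], "gripper": 1}, {"translation": [0, 0, -0.04], "delta_rot": [0, 0, 0], "gripper": 1}, {"translation": [0, 0, -0.04], "delta_rot": [0, 0, 0], "gripper": 1}, {"translation": [0, 0, -0.03], "delta_rot": [0, 0, 0], "gripper": 1}, {"translation": [0, 0, 0], "delta_rot": [0, 0, 0], "gripper": 1}]}}

```text
t: 12.6
eef_pos: [561.9, -76.6, 340.3]
tcp_rot: [[0.989, -0.147, -0.031], [-0.15, -0.967, -0.208], [0.0, 0.21, -0.978]]
force: [0.7, 0.6, 0.0]
grip_width: 85.6
```

Request:
{"method": "drive_tool", "body": {"commands": [{"translation": [0, 0, 0], "delta_rot": [0, 0, 0], "gripper": 1}, {"translation": [0, 0, 0], "delta_rot": [0, 0, 0], "gripper": 1}, {"translation": [0, 0, 0], "delta_rot": [0, 0, 0], "gripper": 1}, {"translation": [0, 0, 0], "delta_rot": [0, 0, 0], "gripper": 1}]}}

```text
t: 13.0
eef_pos: [560.6, -76.9, 340.1]
tcp_rot: [[0.989, -0.147, -0.033], [-0.151, -0.966, -0.208], [-0.001, 0.211, -0.978]]
force: [-0.2, 0.1, 0.8]
grip_width: 85.3
```

Run:
```python
from plan import *
from bench import eyes
import cv2
for v in ("scene","top"): cv2.imwrite(f"pics/{v}8.png",eyes.snapshot(v)["pixels"])
st=bot.get_state();print(st["t"],st["force"],st["grip_width"],st["eef_pos"])
```

```text
13.1 [-0.11395658  0.39845046 -0.37046681] 85.26595399746189 [560.63703529 -76.94883556 340.04028032]
```

View pics/scene8.png

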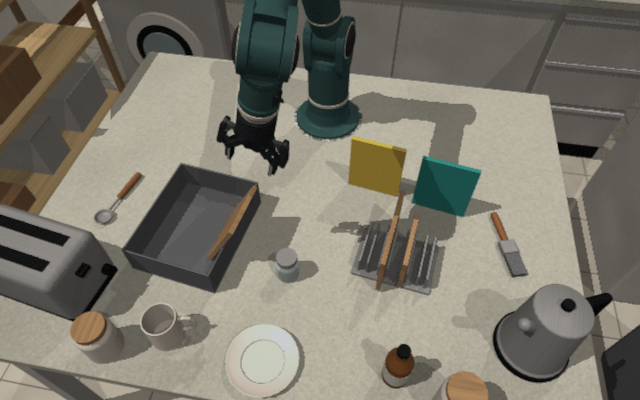

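View pics/top8.png

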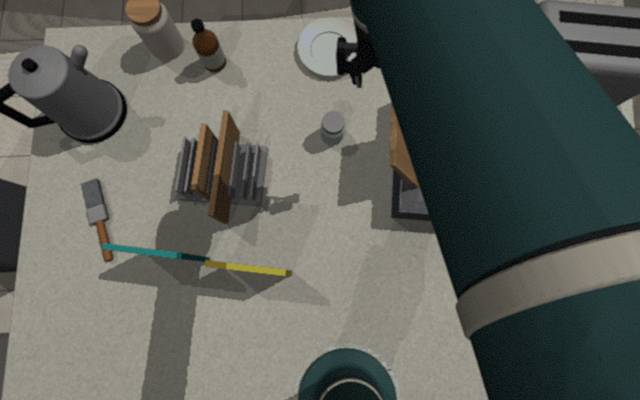

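The board leans inside the tub (scene 233,222). The small and wide boards are still in the rack (top 203,160 and 225,165), and the jar is unmoved at (332,126).

```bash
python3 -c "
from bench import bot
print(bot.job_done())"
```

```text
the job is handed in; nothing more can be done
None
```

The tall board is in the washing-up tub. I gripped it by the middle of its top edge and slid it straight up out of its slot. I carried it over the other boards and the jar and lowered it until its lower edge touched the tub floor, then released it. It was handed in at about 13 s of the 45 s allowed.

**Last checks:**
- **Tall board:** it leans against the tub's left inner wall with its lower edge on the floor. The gripper is open, well clear above and touching nothing.
- **Other things:** the small and wide boards are still in their slots. The jar and the two coloured look-alikes have not moved.

**What disagreed or did not go cleanly:**
- **Contact reading:** small downward steps stopped moving the arm before the force reading showed contact. A firmer step then pressed to about 77 N at the wrist, under the 120 N limit. I relaxed it, levelled the board and let go.
- **Release:** the board appeared to rest partly on one finger after I opened the gripper, so I eased the finger outward before pulling away.
- **Camera view:** in the final top picture the arm hides part of the tub, so the resting pose is confirmed mainly from the scene camera.

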